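Walk the loaf tin end over end into the cooling bay

ROBOT

A 7-joint arm with a two-finger parallel gripper is mounted at the origin on the work surface. World frame = base frame: x ahead of the robot, y to its left, z up, the work surface at z = 0. Lengths are in m, angles in rad, forces in N, time in s.
With the tool pointing down it reaches from about 0.425 to 0.825 m from the base axis. Payload 3.6 kg.
Tool frame: the origin (TCP) lies where the fingers leave the gripper's body, on its centre line; the fingertips stand 73 mm ahead of it and the grasp point (between the pads) lies 54 mm ahead of it; z points along the fingers, y is the line along which they close (so a half turn about z gives the same grasp; the last joint's range is limited). The gripper opens to 85 mm and grips with 20 to 120 N. Pads are 22 mm wide; open, the fingers measure 114 mm over their backs; the gripper's body (76 mm by 85 mm) begins 54 mm behind the grasp point. The pads swing forward as they close: fully open they stand 13 mm farther back than shut.
Start: joints at [-0.026, 0.615, -0.013, 1.423, 0.008, 1.103, -0.04], TCP at [0.65, 0, 0.304] pointing down, gripper open.
Joint ranges: [-3.12, 3.12], [-0.3, 2.06], [-1.34, 1.32], [0.26, 2.42], [-1.36, 4.5], [0.01, 1.98], [-2.84, 2.84]. Speed limits (rad/s): [2.79, 2.79, 3.14, 3.14, 3.14, 3.14, 3.14].

INTERFACE

Orientations are given as a unit quaternion [x, y, z, w].
In Python, from station import arm, snapshot, camera_info, ticket gives the robot as it stands. Calls block until the motion is done:
- arm.movep(position, orientation): joint-space move of the TCP to a pose.
- arm.line_to(position, velocity=0.15, ori=None): straight line of the TCP; ori=None keeps the orientation; velocity is the mean speed in m/s.
- arm.move_j(angles): joint-space move.
- arm.move_gripper(opening, effort=None): opening from 0.0 (shut) to 1.0 (fully open); effort is the grip in N (None keeps the last); returns when the fingers have stopped.
- arm.pause(seconds).
- arm.ik(position, orientation): joint angles nearest the present ones, or None.
- snapshot(name): name is "scene" or "side" or "wrist"; returns the picture (420x560x3 uint8, blue, green, red); there is no depth.
- camera_info(name): a dict with "fx", "fy", "cx", "cy" (pixels), "dist_coeffs" ([k1, k2, p1, p2, k3] as OpenCV has them; the pictures are not rectified), "R" (3x3) and "t" (3): a world point X has camera coordinates R X + t; the wrist camera has in their place "T_tool_cam" (4x4, takes a point from camera to tool coordinates, whose origin is the TCP and whose axes are the flange's). Camera axes: x right, y down, z forward; pixel columns grow to the right and rows downward; lengths in m; the calibration is good to about 2 mm. A picture is of the moment at which its call begins: read the wrist's pose just before it. camera_info takes no time and is no camera call.
A pose or a line that the arm cannot do raises arm.MotionError and nothing moves.
- ticket.finish_job(): hands the job in; it is judged then, once.
Readings, each from a call of its own:
- arm.read_time(): time.
- arm.read_joint_positions(): joint angles.
- arm.read_dq(): joint speeds.
- arm.read_effort(): joint torques, N m.
- arm.read_tool_pos(): TCP position.
- arm.read_eef_rot(): TCP orientation.
- arm.read_ft_force(): force on the tool from outside, world axes, zero at the start.
- arm.read_wrist_torque(): the same for the moment, N m.
- arm.read_opening(): opening from 0.0 (shut) to 1.0 (fully open).
- arm.read_finger_force(): force on a finger pad.
Only numpy, scipy, OpenCV 4.12 (cv2) and the standard library are available. Lean on these libraries where they do the work, as an engineer would, in place of code of your own. Each camera call takes 0.05 s, during which the arm holds its last target. There are 200 camera calls.

TASK

The loaf has stuck in its closed tin: walk the tin end over end along the counter to the cooling bay, up on to its front end, let it stand there for a second and lay it over lid down, let go, then the same about its other end, so that it lies lid up on the wooden slab. Never lift the tin clear of the counter (one end always stays down) and never let it fall over; last, push it home along the slab until it is flush against the wooden stop. Leave everything else where it is.

Things in the scene. Friction and masses are not known exactly. Their poses are not given: they have to be found in the camera images.
- tin: Closed loaf tin of dark steel with a paler lid, rigid, 0.4 to 0.8 kg, 190 mm long (its x) x 66 wide (y) x 50 high (z). Origin at its very centre; z out of the lid, which starts uppermost; x along it, at the start towards the bay. Two side plates, 4 mm thick, 190 x 50, have square ends, so it can stand on either end; the solid middle (pale lid on top) is only 84 long, 36 high.
- bar_front (a point): Centre of the round grab bar at the tin's +x end (front, nearest the bay at the start): 11 mm thick, across the 58 mm between the side plates, half-way up, its axis 12 mm in from the end and 83 from the tin's centre; 35 mm free space inside it, open above and below. Held lightly (20 N) the bar turns between the fingers like a hinge. Axes as the tin's.
- bar_tail (a point): Centre of the equal grab bar at the tin's -x end, 83 mm from the tin's centre. Turning over about an end, the tin first pivots on that end's lower edge, stands on the end (66 x 50 mm), then pivots on the end's other edge, 50 mm on.
- bay: Cooling bay, fixed: brown wooden slab level with the counter, x -240 to 0 mm, 160 wide (y), then a wooden stop 30 high, 20 thick. Origin: foot of the stop's face, middle; x into the stop, z up. The tin starts before the slab, in line within 20 mm and 3 degrees. Each turn-over moves it on by length plus height, 240 mm; after two it lies on the slab some 35 to 80 mm short of the stop.
- bowl: Bystander: steel mixing bowl, 150 mm wide, 70 high. To be left alone. Origin under its centre.
- jar: Bystander: glass jar, 80 mm wide, 120 high. To be left alone. Origin under its centre.
- brush: Bystander: pastry brush lying flat. To be left alone. Origin under its centre.
- other_tin: Bystander: empty open loaf tin, 100 x 200 x 60 mm high. To be left alone. Origin under its centre.
- scraper: Bystander: dough scraper lying flat, about 110 mm. To be left alone. Origin under its centre.
- mug: Bystander: white mug, 72 mm wide, 90 high. To be left alone. Origin under its centre.
- loaf: Bystander: brown loaf, 200 mm long, 80 high. To be left alone. Origin under its centre.
Mind the look-alikes: they are no part of the job. What is shaped like the tin but orange is not meant.

How it is judged:
On the way, in this order (a step that is already met when the one before it is completed fails the run):
1. the tin stands on its front end (+x down), upright within 6 degrees and still, for 0.6 s (angle between tin's own x axis and vertical above 3.037 rad and angular speed of tin below 0.3 rad/s), for 0.6 s.
2. the tin lies lid down, level within 5 degrees, let go (angle between tin's own z axis and vertical above 3.05 rad and contact force between the fingers and tin below 0.2 N), for 0.1 s.
3. the tin stands on its other end (-x down), upright within 6 degrees and still, for 0.6 s (angle between tin's own x axis and vertical below 0.105 rad and angular speed of tin below 0.3 rad/s), for 0.6 s.
At the end, for the whole second after the job is handed in: The tin lies lid up on the slab (level within 3.5 degrees), its centre at most 100 mm from the face of the stop (touching is 95 mm), within 45 mm of the slab's middle line, square to the stop within 4 degrees, released and at rest (angle between tin's own z axis and vertical below 0.06 rad and x of tin in the frame of bay between -0.1 and -0.085 m and y of tin in the frame of bay between -0.045 and 0.045 m and angle between the x axis of tin and the x axis of bay, either way round below 0.07 rad and contact force between the fingers and tin below 0.2 N and linear speed of tin below 0.01 m/s).
It fails at once if the tin is lifted clear of the counter (both grab bars higher than 50 mm) (height (world z) of each of bar_front, bar_tail above 0.05 m).
It fails at once if the tin falls over (turns faster than 4 rad/s) (angular speed of tin above 4 rad/s).
It fails at once if a bystander is moved by more than 25 mm (distance of any of bowl, jar, brush, other_tin, scraper, mug, loaf from where it was at the start of the episode above 0.025 m).
It also fails if it takes over 72 s, if anything falls off the work surface, if the arm or the gripper's body presses on something with over 40 N, if the wrist force passes 120 N, or if a joint passes its speed limit or range.

## Working session

There is one attempt and no reset: what is moved stays moved. The work goes in short steps, each a Python script; the robot and the scene stay as the last script left them, time stands still between calls to the robot, and variables do not carry over. Pictures are saved under pics/ and viewed, at most 10 in all, crops included, and the job is handed in when it is done.

```bash
ls; mkdir -p pics; python3 - <<'E'
from station import arm,snapshot,camera_info
import cv2,numpy as np
for n in("scene","side","wrist"):
    cv2.imwrite(f"pics/{n}0.png",snapshot(n))
    print(n,camera_info(n))
a=cv2.imread("pics/scene0.png");b=cv2.imread("pics/side0.png")
cv2.imwrite("pics/both0.png",cv2.resize(np.hstack([a,b]),(800,300)))
E
```

```text
pics
scene {'fx': 399.7731040324567, 'fy': 399.7731040324567, 'cx': 268.925195681867, 'cy': 206.34601897173513, 'dist_coeffs': array([-0.0251671,  0.       ,  0.       ,  0.       ,  0.       ]), 'R': array([[ 0.30051168,  0.95377298,  0.00313569],
       [ 0.74364509, -0.2322441 , -0.62694071],
       [-0.59723087,  0.19073484, -0.77906066]]), 't': array([-0.22871898, -0.31353968,  1.58965965])}
side {'fx': 528.9773581310014, 'fy': 528.9773581310014, 'cx': 273.64822463722777, 'cy': 210.24921095413404, 'dist_coeffs': array([0.05139757, 0.        , 0.        , 0.        , 0.        ]), 'R': array([[-0.881055  , -0.47294056, -0.00832592],
       [-0.33822103,  0.64219205, -0.68789236],
       [ 0.33067904, -0.603255  , -0.72576496]]), 't': array([0.48169633, 0.17490769, 1.45210545])}
wrist {'fx': 364.261720217338, 'fy': 364.261720217338, 'cx': 287.42054704670244, 'cy': 206.1474923441238, 'dist_coeffs': array([0.01718301, 0.        , 0.        , 0.        , 0.        ]), 'T_tool_cam': array([[ 6.30844400e-05, -9.47407066e-01, -3.20031011e-01,
         8.42769135e-02],
       [ 9.99999847e-01,  2.35716604e-04, -5.00686310e-04,
        -7.46038154e-04],
       [ 5.49790371e-04, -3.20030930e-01,  9.47406935e-01,
        -7.02902601e-02],
       [ 0.00000000e+00,  0.00000000e+00,  0.00000000e+00,
         1.00000000e+00]])}
```

View pics/scene0.png

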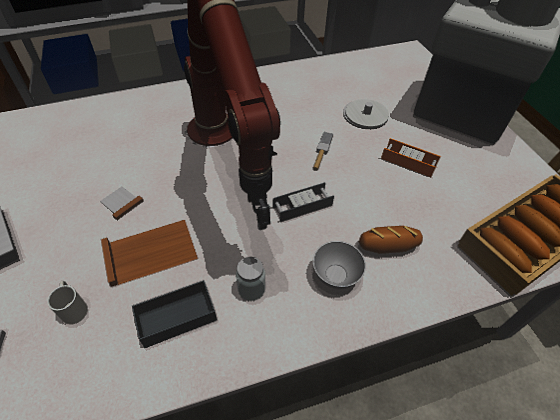

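View pics/side0.png

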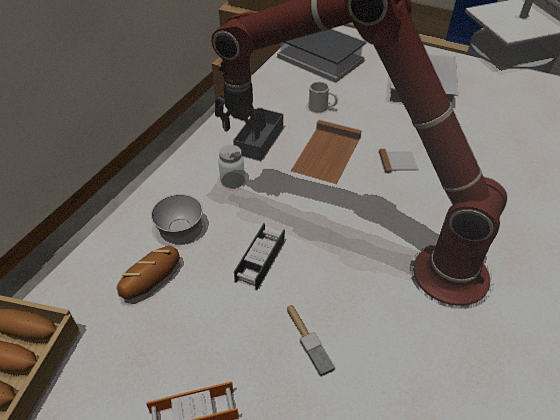

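The scene view shows the dark tin with a pale lid at (304,201), and the side view shows it at (260,256). The slab is at (150,252) in the scene view, with its stop at the left edge at (108,260). There are two look-alikes: the orange tin at scene (410,156) and the open black tin at scene (175,314). The dark tin with the pale lid fits the description. Next I'll get a rough position and a close-up wrist view.

```bash
cat > h.py <<'E'
from station import arm,snapshot,camera_info,ticket
import cv2,numpy as np
from scipy.spatial.transform import Rotation as Ro
def cam(n):
    """K,dist,Rwc,centre (world)"""
    c=camera_info(n);K=np.array([[c['fx'],0,c['cx']],[0,c['fy'],c['cy']],[0,0,1]])
    if n=='wrist':
        T=np.eye(4);T[:3,:3]=Ro.from_quat(arm.read_eef_rot()).as_matrix();T[:3,3]=arm.read_tool_pos()
        T=T@c['T_tool_cam'];return K,c['dist_coeffs'],T[:3,:3],T[:3,3]
    return K,c['dist_coeffs'],c['R'].T,-c['R'].T@c['t']
def rays(C,p):
    u=cv2.undistortPoints(np.array(p,float).reshape(-1,1,2),C[0],C[1])[:,0]
    d=np.c_[u,np.ones(len(u))]@C[2].T
    return d/np.linalg.norm(d,axis=1)[:,None]
def plane(C,p,z):
    d=rays(C,p);return C[3]+d*((z-C[3][2])/d[:,2])[:,None]
def tri(C1,p1,C2,p2):
    out=[]
    for a,b in zip(rays(C1,p1),rays(C2,p2)):
        A=np.c_[a,-b];s,_,_,_=np.linalg.lstsq(A,C2[3]-C1[3],rcond=None)
        P,Q=C1[3]+a*s[0],C2[3]+b*s[1];out.append(np.r_[(P+Q)/2,np.linalg.norm(P-Q)])
    return np.array(out)
def quat(yaw):
    """tool down, tool y along world heading yaw (or opposite)"""
    y=np.array([np.cos(yaw),np.sin(yaw),0]);z=np.array([0,0,-1.]);x=np.cross(y,z)
    return Ro.from_matrix(np.c_[x,y,z]).as_quat()
E
python3 - <<'E'
from h import *
np.set_printoptions(precision=3,suppress=True)
S,D=cam('scene'),cam('side')
print(tri(S,[(304,201),(150,255)],D,[(260,256),(325,155)]))
print(plane(S,[(198,258),(188,222),(105,240),(115,283)],0))  # slab
print('slab side',plane(D,[(293,170),(340,182),(360,137),(317,124)],0))
print('tin ends side',plane(D,[(275,232),(248,280)],0.025),plane(S,[(277,207),(328,194)],.025))
print(Ro.from_quat(arm.read_eef_rot()).as_matrix(),quat(-np.pi/2),arm.read_eef_rot())
E
```

```text
[[ 0.481  0.207  0.025  0.006]
 [ 0.515 -0.31  -0.014  0.004]]
[[ 0.58  -0.168  0.   ]
 [ 0.436 -0.173  0.   ]
 [ 0.428 -0.435  0.   ]
 [ 0.591 -0.416  0.   ]]
slab side [[ 0.57  -0.179  0.   ]
 [ 0.41  -0.198  0.   ]
 [ 0.439 -0.442  0.   ]
 [ 0.605 -0.44   0.   ]]
tin ends side [[0.484 0.107 0.025]
 [0.468 0.291 0.025]] [[0.482 0.116 0.025]
 [0.48  0.296 0.025]]
[[-0.     1.    -0.002]
 [ 1.     0.    -0.   ]
 [-0.    -0.002 -1.   ]] [1. 0. 0. 0.] [ 0.707  0.707 -0.001 -0.001]
```

```bash
python3 - <<'E'
from h import *
q=quat(-np.pi/2)
import pickle
R={}
for n,p in dict(a=(.5,-.36,.3),b=(.5,-.24,.3),c=(.5,.14,.28),d=(.5,.26,.28)).items():
    arm.movep(p,q);arm.pause(.2);R[n]=cam('wrist');im=snapshot('wrist');cv2.imwrite(f'pics/w{n}.png',im);print(n,arm.read_time(),arm.read_joint_positions())
pickle.dump(R,open('w.pkl','wb'))
I=[cv2.imread(f'pics/w{n}.png') for n in 'abcd']
cv2.imwrite('pics/w.png',cv2.resize(np.vstack([np.hstack(I[:2]),np.hstack(I[2:])]),(800,600)))
E
```

```text
a 1.85 [ 0.35595147  0.58803113  0.38887825  1.54214555 -0.24407467  1.05971797
 -0.76301602]
b 2.65 [ 0.14774168  0.49327569  0.40181708  1.71806864 -0.22460531  0.97544496
 -0.94004737]
c 4.3167 [-0.57648318  0.46094166  0.38583116  1.83984421 -0.21817204  0.88201406
 -1.66051086]
d 5.1167 [-0.75723625  0.52509337  0.37470874  1.72079512 -0.22868315  0.93885556
 -1.86642036]
```

View pics/w.png

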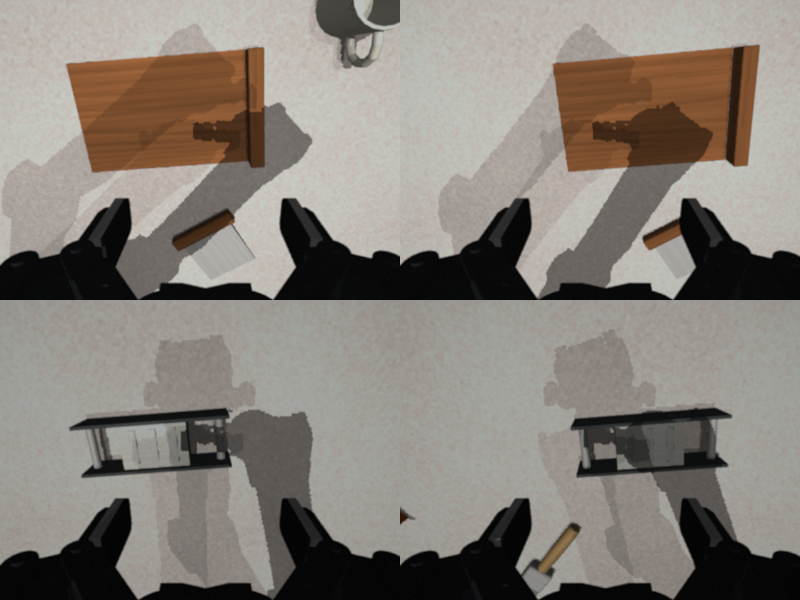

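The wrist views show the tin at the lower left, about (150,442) in panel c and (650,442) in panel d, with dark plates, a pale lid and bright bars. The slab spans (67–265, 48–171) in panel a, with the stop at its right edge. One enlarged picture will confirm the tin and give me the points to pick.

```bash
python3 - <<'E'
import cv2,numpy as np
def crop(n,x,y,w,h):
    im=cv2.imread(f'pics/w{n}.png')[y:y+h,x:x+w]
    o=cv2.resize(im,(400,300),interpolation=cv2.INTER_CUBIC);s=400/w
    o=cv2.convertScaleAbs(o,alpha=1.5,beta=10)
    for X in range(-(-x//20)*20,x+w,20):
        c=int((X-x)*s);cv2.line(o,(c,0),(c,5),(0,0,255),1);cv2.putText(o,str(X),(c-8,14),0,.3,(0,0,255))
    for Y in range(-(-y//20)*20,y+h,20):
        c=int((Y-y)*s);cv2.line(o,(0,c),(5,c),(0,0,255),1);cv2.putText(o,str(Y),(6,c+3),0,.3,(0,0,255))
    return o
A=np.hstack([crop('c',80,100,260,195),crop('d',220,100,260,195)])
B=np.hstack([crop('a',80,40,300,225),crop('b',200,40,310,232)])
cv2.imwrite('pics/z.png',np.vstack([A,B]))
E
```

```text
(no output)
```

View pics/z.png

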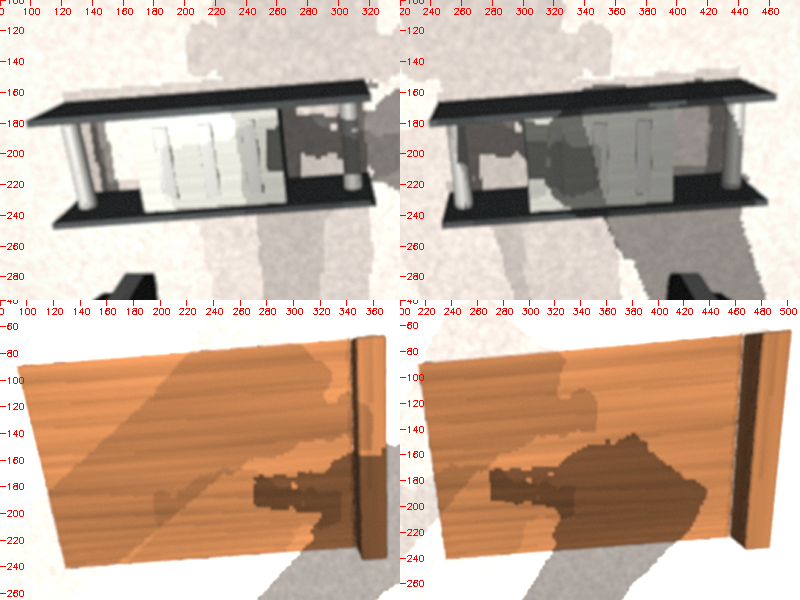

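```bash
cat > m.py <<'E'
from h import *
import pickle
np.set_printoptions(precision=4,suppress=True)
W=pickle.load(open('w.pkl','rb'))
f=lambda p,x,y,w:np.array(p,float)*w/400+[x,y]
c=f([(28,125),(372,100),(55,229),(375,205),(78,167),(352,146)],80,100,260)
d=f([(30,122),(375,97),(44,228),(367,204),(61,166),(335,146)],220,100,260)
a=f([(18,66),(66,268),(352,40),(358,248)],80,40,300)
b=f([(18,62),(46,259),(343,35),(331,238)],200,40,310)
T=tri(W['c'],c,W['d'],d);B=tri(W['a'],a,W['b'],b)
print('tin corners/bars\n',T);print('bay\n',B)
print('lens',np.linalg.norm(T[0]-T[1]),np.linalg.norm(T[2]-T[3]),np.linalg.norm(T[4]-T[5]),np.linalg.norm(B[0]-B[1]),np.linalg.norm(B[2]-B[3]),np.linalg.norm(B[0]-B[2]))
h=lambda v:np.degrees(np.arctan2(v[1],v[0]))
print('yaw tin',h(T[1]-T[0]),h(T[3]-T[2]),h(T[5]-T[4]),'bay',h(B[2]-B[0]),h(B[3]-B[1]),h(B[2]-B[3])-90)
for n,p,z in(('c',c,[.05]*4+[.025]*2),('d',d,[.05]*4+[.025]*2),('a',a,[0]*4),('b',b,[0]*4)):
    P=np.array([plane(W[n],[q],zz)[0] for q,zz in zip(p,z)]);print(n,P[:,:2].tolist() if 0 else P[:,:2],)
E
python3 m.py
```

```text
tin corners/bars
 [[0.504  0.3006 0.0502 0.0015]
 [0.5168 0.1113 0.0472 0.0012]
 [0.4407 0.2952 0.0509 0.0002]
 [0.4554 0.1082 0.0509 0.0003]
 [0.472  0.2858 0.0304 0.0004]
 [0.4833 0.1206 0.0265 0.0004]]
bay
 [[ 0.5759 -0.1691 -0.0011  0.0011]
 [ 0.4162 -0.1825  0.0008  0.0005]
 [ 0.5942 -0.4107 -0.0038  0.0001]
 [ 0.4349 -0.4233  0.0011  0.0003]]
lens 0.18972104138720977 0.1875321084824449 0.16561828956533245 0.16028621170482193 0.1599089564860614 0.2422510232963321
yaw tin -86.1240644798625 -85.50851617814138 -86.09319170572726 bay -85.65032438371118 -85.54695903225918 -85.4453634579441
c [[0.5031 0.3008]
 [0.5168 0.1116]
 [0.4401 0.2957]
 [0.4548 0.1081]
 [0.47   0.2883]
 [0.483  0.1206]]
d [[0.5047 0.3006]
 [0.518  0.1128]
 [0.4404 0.2953]
 [0.4552 0.1078]
 [0.4704 0.2863]
 [0.4826 0.12  ]]
a [[ 0.5753 -0.1697]
 [ 0.4161 -0.1822]
 [ 0.5941 -0.4101]
 [ 0.4347 -0.4235]]
b [[ 0.5764 -0.1693]
 [ 0.4155 -0.1824]
 [ 0.5942 -0.4089]
 [ 0.4343 -0.4239]]
```

```bash
cat >> h.py <<'E'
H=.057                       # TCP above the bar
def path(p0,yaw,th):
    """TCP for tin turned by th (0 lying, pi/2 standing, pi over); p0 = bar xy at th=0"""
    r=np.array([-.178,.025])
    if th<=np.pi/2: s,z=.178*1,0; v=r
    else: s,z=.178+.05,0; v=np.array([-.178,-.025]) # other edge of the same end
    c,n=np.cos(th),np.sin(th)
    ds=s+c*v[0]+n*v[1]; dz=-n*v[0]+c*v[1]
    return np.array([p0[0]+np.cos(yaw)*ds,p0[1]+np.sin(yaw)*ds,dz+H])
def grasp(p0,yaw):
    q=quat(yaw);arm.move_gripper(.4,20)
    arm.movep([p0[0],p0[1],.20],q);arm.line_to([p0[0],p0[1],.025+H],.15)
    arm.move_gripper(0,20)
    print('grasp open',arm.read_opening(),'F',arm.read_ft_force(),'t',arm.read_time())
def sweep(p0,yaw,a,b,n=12,v=.08):
    for t in np.linspace(a,b,n+1)[1:]: arm.line_to(path(p0,yaw,t),v)
    print('at',arm.read_tool_pos(),'F',arm.read_ft_force(),'op',arm.read_opening(),'t',arm.read_time())
E
python3 - <<'E'
from h import *
np.set_printoptions(precision=3,suppress=True)
yaw=np.radians(-85.8);p0=np.array([.4715,.2865])
for t in np.radians([0,45,90,90.01,135,180]):
    p=path(p0,yaw,t);j=arm.ik(p,quat(yaw));print(p,j)
    e=p0+.24*np.array([np.cos(yaw),np.sin(yaw)])-[0,0]
for t in np.radians([0,45,90,135,180]):
    p=path(p0+.24*np.array([np.cos(yaw),np.sin(yaw)]),yaw,t);print(p,arm.ik(p,quat(yaw)))
grasp(p0,yaw)
cv2.imwrite('pics/side1.png',cv2.resize(snapshot('side')[150:320,170:370],(800,600)))
E
```

```text
[0.471 0.286 0.082] [-0.729  0.788  0.226  1.908 -0.349  0.483 -1.754]
[0.477 0.217 0.201] [-0.676  0.572  0.313  1.915 -0.263  0.694 -1.704]
[0.486 0.084 0.235] [-0.451  0.483  0.34   1.96  -0.233  0.736 -1.47 ]
[0.486 0.084 0.235] [-0.451  0.483  0.34   1.96  -0.233  0.736 -1.47 ]
[ 0.496 -0.049  0.201] [-0.16   0.541  0.316  1.983 -0.265  0.657 -1.173]
[ 0.501 -0.118  0.082] [ 0.074  0.754  0.177  2.01  -0.312  0.403 -1.006]
[0.489 0.047 0.082] [-0.257  0.737  0.176  2.075 -0.344  0.356 -1.3  ]
[ 0.494 -0.022  0.201] [-0.213  0.537  0.314  1.993 -0.264  0.651 -1.226]
[ 0.504 -0.155  0.235] [ 0.013  0.531  0.367  1.872 -0.26   0.785 -0.978]
[ 0.514 -0.288  0.201] [ 0.249  0.661  0.367  1.733 -0.31   0.805 -0.736]
[ 0.519 -0.358  0.082] [ 0.426  0.865  0.245  1.676 -0.315  0.639 -0.655]
grasp open 0.1216716146508607 F [-0.111 -2.1    5.728] t 7.375
```

View pics/side1.png

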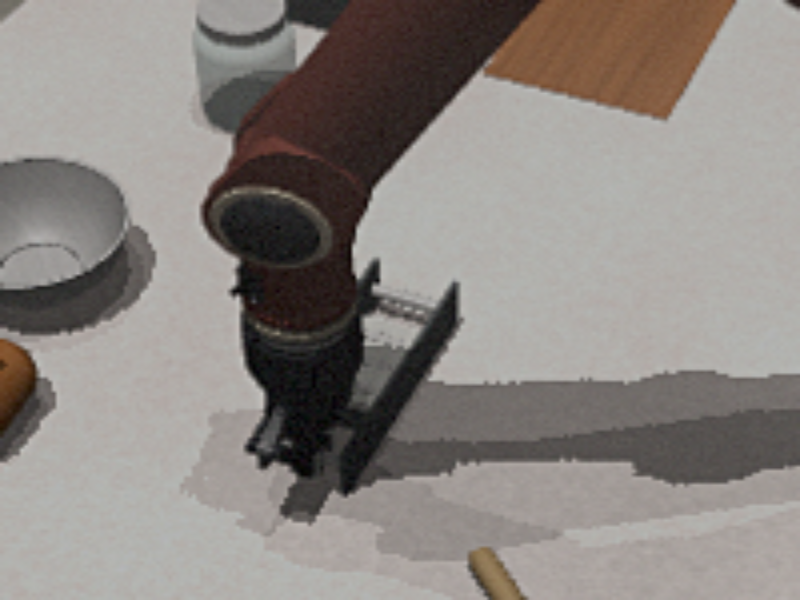

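The side crop shows the gripper over the tin's tail end at about (310,470), between the plates. The opening is 10.3 mm, which matches the 11 mm bar, so I'll start tilting.

```bash
python3 - <<'E'
from h import *
np.set_printoptions(precision=3,suppress=True)
yaw=np.radians(-85.8);p0=np.array([.4715,.2865]);r=np.radians
sweep(p0,yaw,0,r(15),2)
sweep(p0,yaw,r(15),r(45),4)
sweep(p0,yaw,r(45),r(90),6)
arm.pause(.3);print(arm.read_ft_force())
cv2.imwrite('pics/side2.png',np.hstack([cv2.resize(snapshot('side')[100:320,170:390],(400,400)),cv2.resize(snapshot('scene')[100:260,200:360],(400,400))]))
E
```

```text
at [0.473 0.274 0.128] F [ 0.021  0.967 -4.637] op 0.11441261990452957 t 8.3083
at [0.477 0.216 0.201] F [ 0.245  1.16  -1.735] op 0.11705216839394511 t 10.075
at [0.487 0.081 0.237] F [-2.873 -1.695 17.142] op 0.11916292624776192 t 12.725
[-2.611 -2.567 16.745]
```

View pics/side2.png

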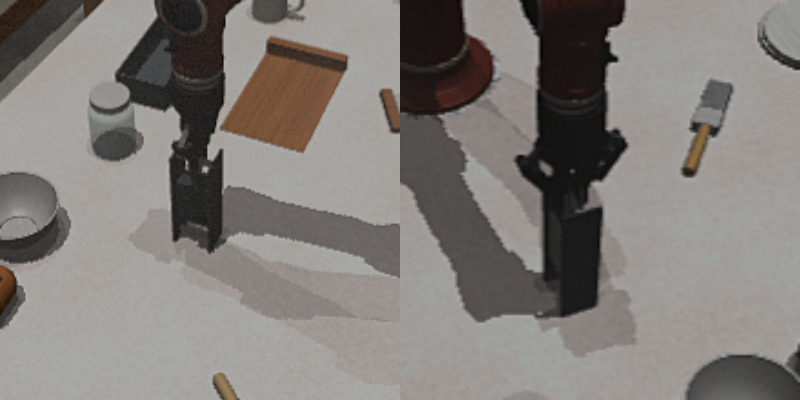

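The tin is standing upright at side crop (197,205), though the gripper is pressing down with 17 N. I'll take that off, hold for a second, then lay it over.

```bash
python3 - <<'E'
from h import *
import h
np.set_printoptions(precision=3,suppress=True)
yaw=np.radians(-85.8);p0=np.array([.4715,.2865]);r=np.radians
h.H=.059;arm.line_to(path(p0,yaw,r(90)),.05)
arm.pause(1.);print(arm.read_ft_force(),arm.read_tool_pos(),arm.read_time())
sweep(p0,yaw,r(90),r(110),3,.07)
sweep(p0,yaw,r(110),r(150),5)
sweep(p0,yaw,r(150),r(176),4)
cv2.imwrite('pics/side3.png',np.hstack([cv2.resize(snapshot('side')[60:280,170:390],(400,400)),cv2.resize(snapshot('scene')[130:290,150:310],(400,400))]))
E
```

```text
[-1.334 -2.239  7.225] [0.486 0.082 0.237] 14.375
at [0.491 0.022 0.235] F [-0.436  0.638  3.887] op 0.11585677365861495 t 15.725
at [ 0.499 -0.083  0.17 ] F [ 0.151 -7.102  3.084] op 0.11883129544758676 t 18.0583
at [ 0.501 -0.116  0.096] F [ 0.134 -0.628 -2.58 ] op 0.11841739643469991 t 19.6917
```

View pics/side3.png

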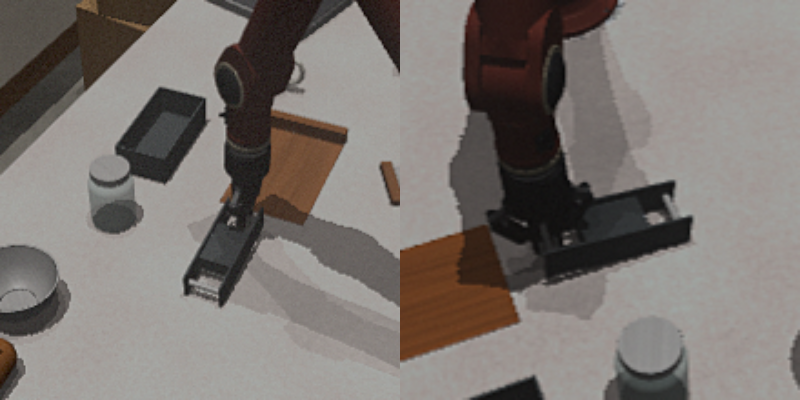

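The side crop shows the tin almost down, lid under, with its tail held at about (240,215). I'll finish laying it over, let go and look from the wrist camera.

```bash
python3 - <<'E'
from h import *
import h,pickle
np.set_printoptions(precision=3,suppress=True)
yaw=np.radians(-85.8);p0=np.array([.4715,.2865]);r=np.radians
h.H=.058
sweep(p0,yaw,r(176),r(180),1,.06)
arm.move_gripper(.4);arm.pause(.5);print(arm.read_ft_force(),arm.read_finger_force())
p=arm.read_tool_pos();arm.line_to([p[0],p[1],.2],.2)
W={}
for n,y in(('e',-.05),('f',.06)):
    arm.movep([.5,y,.26],quat(yaw));arm.pause(.2);W[n]=cam('wrist');cv2.imwrite(f'pics/w{n}.png',snapshot('wrist'))
pickle.dump(W,open('w2.pkl','wb'));print(arm.read_time())
I=[cv2.convertScaleAbs(cv2.imread(f'pics/w{n}.png')[80:380],alpha=1.5,beta=10) for n in 'ef']
I=[cv2.resize(i,(800,429))[:300] for i in I]
for i in I:
    for k in range(0,800,40):cv2.putText(i,str(k),(k,10),0,.3,(0,0,255));cv2.line(i,(k,12),(k,16),(0,0,255),1)
cv2.imwrite('pics/z2.png',np.vstack(I))
E
```

```text
at [ 0.501 -0.119  0.083] F [-0.34  -0.854 -2.626] op 0.11595328330683378 t 20.1667
[-0.282  0.367  0.244] 0.0
23.225
```

View pics/z2.png

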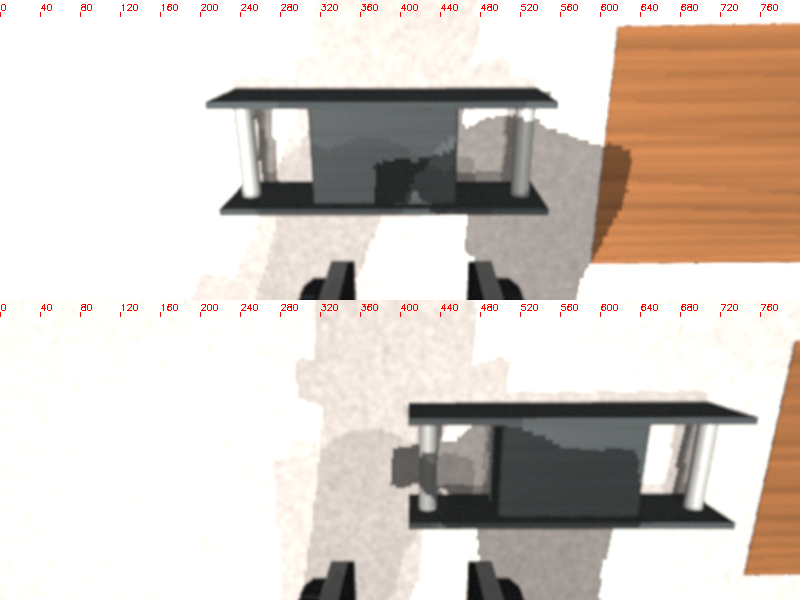

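The tin lies level and lid down. In panel e its bars are at about (246,152) and (522,152), and in panel f at about (428,167) and (699,165). Next I'll triangulate the bars, grip the rear one and stand the tin up.

```bash
python3 - <<'E'
from h import *
import h,pickle
np.set_printoptions(precision=4,suppress=True)
W=pickle.load(open('w2.pkl','rb'))
g=lambda P:np.array(P,float)/(800/560)+[0,80]
e,f=g([(246,152),(522.5,152)]),g([(428,167),(699,165)])
T=tri(W['e'],e,W['f'],f);print(T)
P=(plane(W['e'],e,.025)+plane(W['f'],f,.025))/2;v=P[1]-P[0];print(P,np.linalg.norm(v))
yaw=np.arctan2(v[1],v[0]);print(np.degrees(yaw))
yaw=(yaw+np.radians(-85.8))/2
u=np.array([np.cos(yaw),np.sin(yaw)])
p0=P.mean(0)[:2]-.083*u;print('p0',p0,'yaw',np.degrees(yaw))
assert abs(np.linalg.norm(v)-.166)<.006 and np.linalg.norm(p0-[.489,.0475])<.012
pickle.dump((p0,yaw),open('p.pkl','wb'))
r=np.radians
h.H=.057;grasp(p0,yaw);h.H=.0575
assert .09<arm.read_opening()<.15
sweep(p0,yaw,0,r(15),2);h.H=.058
sweep(p0,yaw,r(15),r(45),4);h.H=.059
sweep(p0,yaw,r(45),r(90),6)
arm.pause(1.2);print(arm.read_ft_force(),arm.read_time())
cv2.imwrite('pics/side4.png',np.hstack([cv2.resize(snapshot('side')[60:280,170:390],(400,400)),cv2.resize(snapshot('scene')[130:290,150:310],(400,400))]))
E
```

```text
[[ 0.4891  0.0485  0.0287  0.0005]
 [ 0.4998 -0.1176  0.0232  0.0004]]
[[ 0.488   0.049   0.025 ]
 [ 0.5003 -0.1169  0.025 ]] 0.16629745118869485
-85.74997463157653
p0 [0.488  0.0488] yaw -85.77498731578827
grasp open 0.1203136096489754 F [-1.0546 -0.9582  7.2494] t 25.0583
at [0.4888 0.0366 0.1278] F [ 0.6066  0.7181 -4.3241] op 0.11781415409414195 t 25.95
at [ 0.4933 -0.0213  0.202 ] F [-0.1987  1.2138 -1.6802] op 0.11714337051295777 t 27.725
at [ 0.5033 -0.1554  0.2378] F [-2.1721 -1.9465  8.1076] op 0.12052822937376745 t 30.3833
[-1.2106 -0.9003  7.5447] 31.5833
```

View pics/side4.png

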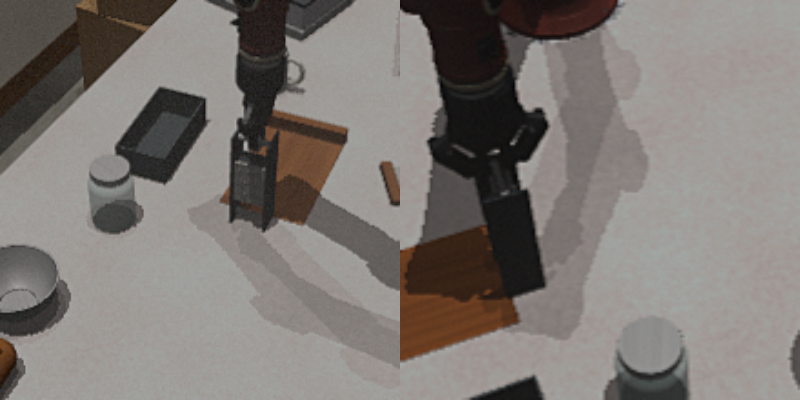

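The tin stands on its tail end at the slab's edge, at side crop (253,180), with a steady 7.5 N on it. Now I'll lay it over lid up, release, re-grip the rear bar and push it home, watching the force.

```bash
python3 - <<'E'
from h import *
import h,pickle
np.set_printoptions(precision=4,suppress=True)
p0,yaw=pickle.load(open('p.pkl','rb'));r=np.radians
u=np.array([np.cos(yaw),np.sin(yaw)])
h.H=.059
sweep(p0,yaw,r(90),r(110),3,.07)
sweep(p0,yaw,r(110),r(150),5)
sweep(p0,yaw,r(150),r(176),4);h.H=.058
sweep(p0,yaw,r(176),r(180),1,.06)
arm.move_gripper(.4);arm.pause(.3)
p=arm.read_tool_pos();arm.line_to([p[0],p[1],.2],.2)
h.H=.058;b=p0+.24*u;grasp(b,yaw);print('op',arm.read_opening())
yb=r(-85.6);s=np.array([np.cos(yb),np.sin(yb)]);c=b+.083*u-np.array([.5145,-.4168])
print('centre in bay',c@s,'lateral',c@[-s[1],s[0]])
need=-.095-c@s
F0=arm.read_ft_force()[:2]@s;d=0
q=quat(yb)
while d<need+.012:
    st=.008 if d<need-.012 else .002
    d+=st;t=b+d*s;arm.line_to([t[0],t[1],.083],.03,ori=q)
    F=arm.read_ft_force()[:2]@s-F0
    if d>need-.012:print(round(d-need,4),round(F,2))
    if F<-18:break
print(arm.read_time())
arm.pause(.2);arm.move_gripper(.4);arm.pause(.2)
p=arm.read_tool_pos();arm.line_to([p[0],p[1],.2],.2)
arm.movep([.5,-.3,.28],quat(yb));arm.pause(.2)
W=cam('wrist');cv2.imwrite('pics/wg.png',snapshot('wrist'));pickle.dump(W,open('w3.pkl','wb'))
I=cv2.convertScaleAbs(cv2.imread('pics/wg.png'),alpha=1.5,beta=10)[:,:]
cv2.imwrite('pics/z3.png',cv2.resize(I[60:360,160:560],(800,600)));print(arm.read_time())
E
```

```text
at [ 0.5075 -0.2162  0.2347] F [-0.1546 -0.0724  2.0331] op 0.11685209957148276 t 33.0333
at [ 0.515  -0.3204  0.1691] F [ 0.9932 -3.4394  0.5957] op 0.12020095022824949 t 35.3667
at [ 0.5174 -0.3535  0.0954] F [-0.2655 -1.3679 -3.7798] op 0.11876567661718368 t 37.0
at [ 0.5177 -0.3559  0.0824] F [-0.488  -0.654  -1.5398] op 0.1138144803072736 t 37.375
grasp open 0.11718805185640148 F [-0.4859  0.7453  5.1884] t 40.9417
op 0.11718805185640148
centre in bay -0.1432760794167052 lateral 0.008325212107133283
-0.0083 -9.89
-0.0063 -10.4
-0.0043 -9.92
-0.0023 -11.51
-0.0003 -10.56
0.0017 -11.38
0.0037 -10.23
0.0057 -10.97
0.0077 -10.74
0.0097 -13.95
0.0117 -15.78
0.0137 -18.79
45.775
47.9833
```

View pics/z3.png

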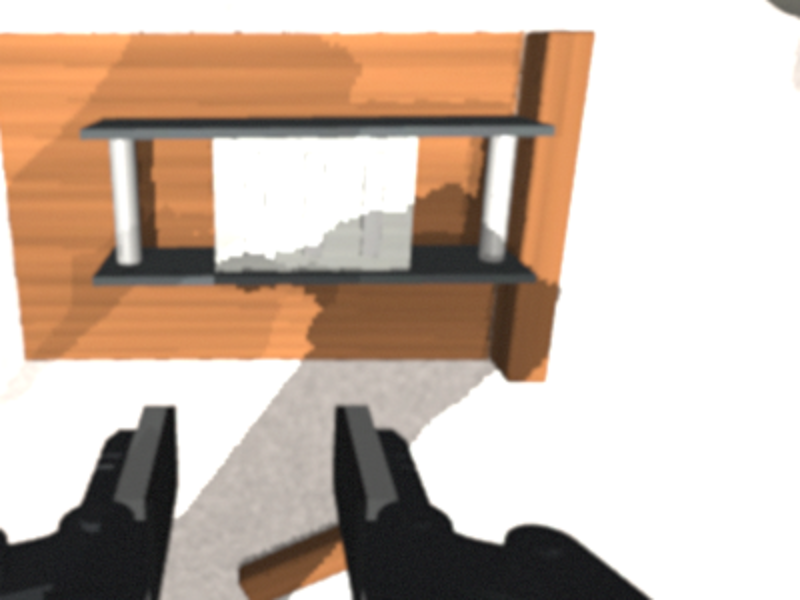

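The tin lies lid up on the slab against the stop, with its front bar at about (500,198) and the stop's face from (548,33) to (510,380). One numeric check of the gap before handing in.

```bash
python3 - <<'E'
from h import *
import pickle
np.set_printoptions(precision=4,suppress=True)
W=pickle.load(open('w3.pkl','rb'));g=lambda P:np.array(P,float)/2+[160,60]
B=plane(W,g([(126,200),(498,198)]),.025)
C=plane(W,g([(553,130),(535,279),(83,132),(96,280)]),.05)
for n,l,z in(('top',[(548,33),(510,380)],.03),('foot',[(525,33),(491,358)],0)):
    L=plane(W,g(l),z);d=(L[0]-L[1])[:2];d/=np.linalg.norm(d);nrm=np.array([d[1],-d[0]])
    print(n,'bars',(B-L[0])[:,:2]@nrm,'corners',(C-L[0])[:,:2]@nrm)
v=C[0]-C[2];print(np.degrees(np.arctan2(v[1],v[0])),np.degrees(np.arctan2(*(B[1]-B[0])[[1,0]])),np.linalg.norm(B[1]-B[0]),arm.read_time())
E
```

```text
top bars [-0.1788 -0.0122] corners [-0.0012 -0.0014 -0.1893 -0.1895]
foot bars [-0.1794 -0.0128] corners [-0.002  -0.0019 -0.1901 -0.19  ]
-85.26113115863836 -85.15000315968346 0.16655732253559136 47.9833
```

Bar to face measures 12.2 to 12.8 mm, where 12 mm is touching, so the tin is flush within about 1–2 mm. It is also square to the stop to within about 0.5°.

```bash
python3 -c "
from station import ticket
print(ticket.finish_job())"
```

```text
the job is handed in; nothing more can be done
None
```

The tin has been walked over both ends and lies lid up on the slab, flush with the stop to within about 1–2 mm and released; I handed the job in at about 48 s, with no verdict shown.

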